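# Mount the power board on the battery deck

## Task

Mount the delicate board with the finned heat sink on the white deck: swing the retaining bar well aside, set the board level, square and centred on the four pillars (either way round), then swing the bar fully home over its end. Carry the board by its heat sink with a light pinch (grip force no more than about 40 N), keep it level, and set it down softly, without dropping, knocking or pressing it. Leave the other things on the bench where they are.

Things in the scene. Friction and masses are not known exactly. Their poses are not given: they have to be found in the camera images.
- board: Loose power board, flat on the bench left or right of the deck: green plate 170 x 100 x 4 mm, in its middle a finned aluminium heat sink 64 mm long (x), 44 mm wide (y), top 40 mm above the underside. Connectors (14 mm high) cross it 46 to 60 mm from centre; the ends and both long sides of the heat sink are bare. Origin: centre of underside; x along its length, z up. About 0.3 kg.
- seat (a point): Centre of the four pillars on the deck, at the height of their tops (52 mm above the bench), where the centre of the board's underside must come; x along the deck's length (the way the board must lie), z up. The pillars are steel, 12 mm thick, 22 mm tall, at x = +-72 mm, y = +-40 mm from it.
- deck: White folded-sheet deck with dark oblong slots, fixed, 235 x 215 mm, its top 30 mm above the bench; origin: centre of its underside, x along the 235 mm.
- bar (a joint): Angle of the retaining bar about its upright pivot: 0 = home (against its stop, lying along the deck's -y over the end of the pillars at +x), growing as it swings counter-clockwise seen from above, outwards towards the deck's +x, up to 1.9 rad. It stays where it is left. Beyond about 0.6 rad it is clear of the board's place.
- bar_pivot (a point): Pivot of the bar, at deck x = +78 mm, y = +76 mm, at the height of the bar's underside (62 mm above the bench). The bar is steel, 14 mm wide, 6 mm thick, reaching 106 mm from the pivot to its free end (about 114 mm with the knob). A board on the pillars lies 6 mm below the bar.
- bar_knob (a point): Middle of the black upright round knob at the bar's free end: 20 mm thick, 36 mm tall, 104 mm from the pivot; this point is 18 mm below the knob's top and 18 mm above the bar's upper face (86 mm above the bench).
- relay_board: Another green board, 140 x 100 mm, with two black relay blocks (top 30 mm high) and no heat sink, loose on the other side of the deck: leave alone. Origin: centre of the underside.
- screwdriver: Screwdriver, 200 mm, black handle, lying beyond the deck to the left: leave alone.
- wrench: Steel spanner, 180 mm, lying beyond the deck to the right: leave alone.
- insulator: Brown ribbed insulator drum, 54 mm across, 60 mm tall, standing at the left: leave alone.
- insulator_b: A second such insulator: leave alone.
- busbar: Copper bar 160 x 30 x 6 mm, lying at the left: leave alone.
- multimeter: Grey hand multimeter 170 x 85 x 35 mm, lying at the right: leave alone.

How it is judged:
By the outcome, as a careful person would: the job done as asked, in the order asked, and still so for the second after the job is handed in, with the robot touching nothing.
It also fails if it takes over 67 s, if anything falls off the work surface, if the arm or the gripper's body presses on something with over 40 N, if the wrist force passes 120 N, or if a joint passes its speed limit or range.

## Robot

A 6-joint arm with a two-finger parallel gripper is mounted at the origin on the work surface. World frame = base frame: x ahead of the robot, y to its left, z up, the work surface at z = 0. Lengths are in m, angles in degrees, forces in N, time in s.
With the tool pointing down it reaches from about 0.25 to 0.85 m from the base axis. Payload 12.5 kg.
Tool frame: the origin (TCP) lies at the very end of the fingers, on their centre line; the grasp point (between the pads) lies 19 mm behind it; z points along the fingers, y is the direction in which the jaws open and shut (so a half turn about z gives the same grasp; the last joint's range is limited). The gripper opens to 93 mm and grips with 3 to 60 N. Pads are 15 mm wide; open, the fingers measure 128 mm over their backs; the gripper's body (75 mm by 188 mm) begins 65 mm behind the grasp point.
Start: joints at [-68.847, 20.094, 94.641, -0, 65.266, -4.847], TCP at [0.241, -0.494, 0.189] pointing down, gripper open.
Joint ranges: [-157.81, 157.81], [-45, 120.19], [0.68, 151.7], [-89.99, 269.99], [4.06, 180], [-164.3, 164.3]. Speed limits (degrees/s): [127.2, 127.2, 159.86, 180, 180, 180].

## Interface

Orientations are given as a 3x3 rotation matrix whose columns are the frame's x, y, z axes.
In Python, from station import sense, grab_frame, hand_in, spot_in, cut_out, tip_of gives the robot as it stands.
- The arm moves only by the tool play_rows, never from a script. Its argument "series" is text: rows parted by semicolons, each of 6 numbers parted by spaces: the shift along the tool's x, y, z in units of 25 mm (1.0 is 25 mm), then the turn, a rotation vector about the tool's x, y, z in units of 5 degrees (1.0 is 5 degrees). In form: tx ty tz wx wy wz; .... A call has 1 to 12 rows; each row shifts and turns the commanded pose from where the row before left it, along the tool's axes as they then stand; what a row does not reach is not made up. A row lasts 1/10 s, in which the tool goes at most 50 mm and 8.59 degrees, less where a joint would pass 70% of its speed; a pose out of reach is approached as far as the arm can. A call with a number of a shift or a turn outside -1 to 1 is refused whole. A call with a gripper value outside its range is refused whole. "claw" is the gripper command: -1 is shut, 1 is fully open, values between are in proportion, set as the call begins (left out, the last holds). The fingers move at their own pace and stop on an object; "newtons" is the grip in N (left out, the last holds). Time passes only in rows, so rows that do not move let the fingers close. It gives the time, the measured TCP pose, the force and the opening at its end, in the units of the state.
- sense(): the state, without advancing time (a new reading comes with each control period).
- grab_frame(name): name is "scene" or "side" or "wrist"; returns a dict with "frame" (384x512x3 uint8, blue, green, red), "depth" (384x512 float32, m along the optical axis (not along the pixel's ray), 0 where there is no reading), "camera_matrix" (3x3 intrinsics, pixels), "R" (3x3) and "t" (3): a world point X has camera coordinates R X + t; the wrist camera has in their place "hand_eye" (4x4, takes a point from camera to tool coordinates, whose origin is the TCP and whose axes are the flange's). Camera axes: x right, y down, z forward; pixel columns grow to the right and rows downward; lengths in m; the calibration is good to about 2 mm. A picture is of the moment at which its call begins: read the wrist's pose just before it.
- hand_in(): hands the job in, once; it reports no verdict.
Trained networks look in a picture, given as the dict that the camera call returned (one of the last four; its "shot" number tells which), for a name from the list of things; names that differ only in an ending like _2 or _b are one class to them, and where a whole thing is asked for, a point or a joint stands for the part that bears it (a point fixed in the world has none). Each returns a list of dicts, best first, with "score" (0 to 1); they miss things now and then, are a little off and sometimes report something else, mostly with a low value. They report only what shows in the picture. A call takes as long as a camera call.
- spot_in(picture, thing): "centre" ([column, row] in pixels, amid what is visible of it).
- cut_out(picture, thing): "pixels" (384x512 bool, what is visible of it) and "centre" ([column, row] in pixels, amid what is visible of it).
- tip_of(picture, thing): "centre" ([column, row] in pixels: a listed point, or the origin of a listed thing).
The state is a dict: "time": time; "qpos": joint angles; "joint_velocities": joint speeds; "joint_efforts": joint torques, N m; "position": TCP position; "tcp_rot": TCP orientation; "wrist_force": force on the tool from outside, world axes, zero at the start; "torque": the same for the moment, N m; "opening": finger opening in m.
Only numpy, scipy, OpenCV 4.12 (cv2) and the standard library are available. Lean on these libraries where they do the work, as an engineer would, in place of code of your own. Each camera call takes 0.05 s, during which the arm holds its last target. There are 200 camera calls.

## Working session

There is one attempt and no reset: what is moved stays moved. The work goes in short steps, Python scripts to look and compute and a tool call to move; the robot and the scene stay as the last step left them, time stands still between calls to the robot, and variables do not carry over. Pictures are saved under pics/ and viewed, about 8 in all and at most 12, crops included, and the job is handed in when it is done.

Besides the shell and the picture viewer there is one more tool, called after "Request:" in YAML: its name, and indented under it one key for each argument. play_rows: Moves the arm, as the interface text tells. Shifts and turns lie within -1 to 1; 1 stands for 25 mm of shift or 5 degrees of turn. Its arguments: {"type":"object","properties":{"series":{"type":"string"},"claw":{"type":"number"},"newtons":{"type":"number"}},"required":["series"]}

```bash
ls; mkdir -p pics
cat > h.py <<'E'
import numpy as np, cv2
from station import *
def pt(p,uv,z=None,r=2):
    K=p["camera_matrix"];u,v=uv
    ray=np.linalg.inv(K)@[u,v,1]
    if "R" in p: R=p["R"].T; c=-R@p["t"]
    else:
        T=p["T"]; R=T[:3,:3]; c=T[:3,3]
    if z is not None:
        d=R@ray; return c+d*(z-c[2])/d[2]
    a=p["depth"][int(v)-r:int(v)+r+1,int(u)-r:int(u)+r+1]; a=a[a>0]
    return c+R@ray*np.median(a)
def cloud(p,mask):
    v,u=np.nonzero(mask&(p["depth"]>0)); d=p["depth"][v,u]
    P=(np.linalg.inv(p["camera_matrix"])@np.stack([u,v,np.ones_like(u)]))*d
    if "R" in p: return (p["R"].T@(P-np.array(p["t"])[:,None])).T
    T=p["T"]; return (T[:3,:3]@P).T+T[:3,3]
def wrist():
    s=sense(); p=grab_frame("wrist"); T=np.eye(4);T[:3,:3]=s["tcp_rot"];T[:3,3]=s["position"]
    p["T"]=T@np.array(p["hand_eye"]); return p
E
python3 - <<'E'
from h import *
np.set_printoptions(precision=3,suppress=True)
s=sense(); print(s["time"],s["position"],s["tcp_rot"],s["opening"])
a=grab_frame("scene"); b=grab_frame("side")
cv2.imwrite("pics/a.png",a["frame"]); cv2.imwrite("pics/b.png",b["frame"])
for n,p in(("scene",a),("side",b)):
    print(n,-p["R"].T@p["t"])
    for th,z in(("board",0),("seat",.052),("deck",0),("bar_pivot",.062),("bar_knob",.086),("relay_board",0)):
        for o in tip_of(p,th)[:2]: print(th,o["score"],o["centre"],pt(p,o["centre"],z))
E
```

```text
pics
0.0 [ 0.241 -0.494  0.189] [[ 0.899  0.438 -0.   ]
 [ 0.438 -0.899  0.001]
 [ 0.    -0.001 -1.   ]] 0.0928727905855306
scene [ 1.535 -0.136  0.756]
board 0.9 [331.9, 180.0] [0.458 0.296 0.   ]
board 0.61 [394.1, 175.7] [0.469 0.507 0.   ]
seat 0.72 [234.2, 175.7] [ 0.458 -0.024  0.052]
deck 0.88 [233.3, 190.4] [ 0.463 -0.029  0.   ]
bar_pivot 0.64 [255.7, 188.0] [0.55  0.029 0.062]
bar_knob 0.62 [220.2, 181.3] [ 0.533 -0.073  0.086]
relay_board 0.61 [144.3, 194.2] [ 0.436 -0.306  0.   ]
side [0.304 0.913 1.104]
board 0.67 [254.5, 276.3] [0.467 0.303 0.   ]
seat 0.75 [282.8, 188.8] [ 0.463 -0.048  0.052]
deck 0.7 [279.0, 200.8] [ 0.47  -0.031  0.   ]
deck 0.3 [230.7, 331.4] [0.481 0.494 0.   ]
bar_pivot 0.65 [250.0, 191.2] [0.573 0.009 0.062]
bar_pivot 0.43 [226.8, 331.4] [0.482 0.521 0.062]
bar_knob 0.69 [266.1, 170.4] [ 0.54  -0.089  0.086]
bar_knob 0.38 [186.8, 311.4] [0.602 0.51  0.086]
relay_board 0.57 [303.9, 149.9] [ 0.438 -0.343  0.   ]
```

View pics/a.png

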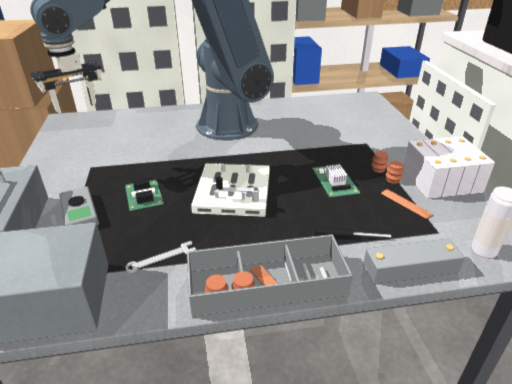

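View pics/b.png

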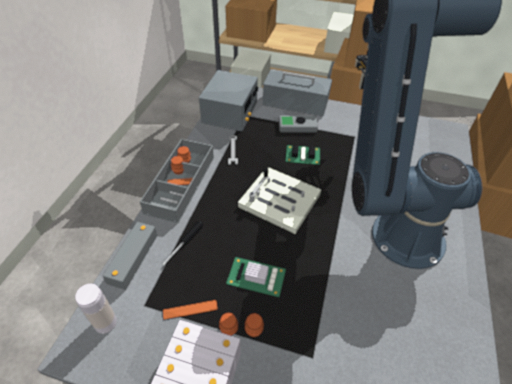

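Request:
play_rows:
  series: "1 -0.8 -0.8 0 0 0;1 -0.8 -0.8 0 0 0;1 -0.8 -0.8 0 0 0;1 -0.8 -0.8 0 0 0;1 -0.8 -0.8 0 0 0;1 -0.8 -0.8 0 0 0;1 -0.8 -0.8 0 0 0;1 -0.8 -0.8 0 0 0;1 -0.8 -0.8 0 0 0;1 -0.8 -0.8 0 0 0;1 -0.8 -0.8 0 0 0;1 -0.8 -0.4 0 0 0"
  claw: 1

```text
time: 1.9
position: [0.4061, -0.1459, 0.4209]
tcp_rot: [[0.899, 0.438, 0.002], [0.438, -0.899, -0.001], [0.001, 0.002, -1.0]]
wrist_force: [-0.4, -0.9, -1.2]
opening: 0.093
```

Request:
play_rows:
  series: "1 -0.8 0 0 0 0;1 -0.8 0 0 0 0;1 -0.8 0 0 0 0;1 -0.8 0 0 0 0;0 0 0 0 0 1;0 0 0 0 0 1;0 0 0 0 0 1;0 0 0 0 0 1;0 0 0 0 0 1;0 0 0 0 0 1;0 0 0 0 0 1;0 0 0 0 0 1"

```text
time: 3.1
position: [0.4603, -0.0313, 0.4191]
tcp_rot: [[0.969, -0.245, 0.0], [-0.245, -0.969, 0.0], [0.0, -0.0, -1.0]]
wrist_force: [0.1, 0.2, -0.4]
opening: 0.093
```

Run:
```python
from h import *
np.set_printoptions(precision=3,suppress=True)
s=sense(); print(s["time"],s["position"],s["tcp_rot"],s["qpos"],s["wrist_force"])
w=wrist(); print(w["hand_eye"])
b=grab_frame("side");a=grab_frame("scene")
cv2.imwrite("pics/c.png",w["frame"])
for n,p in(("w",w),("scene",a),("side",b)):
    for th,z in(("board",0),("seat",.052),("deck",0),("bar_pivot",.062),("bar_knob",.086)):
        for o in tip_of(p,th)[:2]: print(n,th,o["score"],o["centre"],pt(p,o["centre"],z))
```

```text
3.1 [ 0.46  -0.031  0.419] [[ 0.969 -0.245  0.   ]
 [-0.245 -0.969  0.   ]
 [ 0.    -0.    -1.   ]] [-9.68   2.324 84.893  0.002 92.782 94.528] [ 0.093  0.205 -0.377]
[[-0.    -0.967 -0.253  0.068]
 [ 1.    -0.     0.     0.   ]
 [-0.    -0.253  0.967 -0.195]
 [ 0.     0.     0.     1.   ]]
w board 0.82 [111.4, 185.5] [0.462 0.303 0.   ]
w seat 0.65 [248.3, 150.6] [ 0.468 -0.028  0.052]
w seat 0.38 [15.4, 137.3] [0.61  0.426 0.052]
w deck 0.94 [250.6, 145.1] [ 0.473 -0.034  0.   ]
w bar_pivot 0.64 [211.1, 112.5] [0.559 0.024 0.062]
w bar_knob 0.86 [262.9, 113.6] [ 0.531 -0.073  0.086]
w bar_knob 0.74 [34.9, 195.6] [0.489 0.412 0.086]
scene board 0.69 [335.0, 179.0] [0.455 0.308 0.   ]
scene board 0.37 [80.6, 211.6] [ 0.494 -0.487  0.   ]
scene seat 0.75 [76.3, 212.0] [ 0.566 -0.474  0.052]
scene seat 0.72 [233.6, 177.3] [ 0.467 -0.027  0.052]
scene deck 0.61 [234.9, 190.9] [ 0.466 -0.024  0.   ]
scene bar_pivot 0.48 [257.5, 189.7] [0.559 0.032 0.062]
scene bar_pivot 0.33 [330.2, 179.9] [0.545 0.256 0.062]
scene bar_knob 0.84 [216.7, 180.4] [ 0.526 -0.082  0.086]
side board 0.61 [259.4, 278.2] [0.45  0.305 0.   ]
side seat 0.67 [183.6, 243.8] [0.714 0.286 0.052]
side seat 0.59 [281.1, 190.9] [ 0.466 -0.036  0.052]
side deck 0.8 [276.5, 201.0] [ 0.479 -0.027  0.   ]
side bar_pivot 0.56 [249.7, 190.4] [0.575 0.005 0.062]
side bar_pivot 0.3 [231.3, 152.3] [ 0.706 -0.17   0.062]
side bar_knob 0.63 [267.9, 170.1] [ 0.534 -0.093  0.086]
```

View pics/c.png

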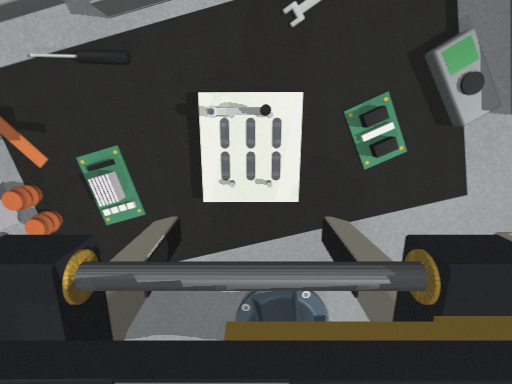

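```bash
cat >> h.py <<'E'
def rect(P):
    (c,(w,h),a)=cv2.minAreaRect((P[:,:2]*1000).astype(np.float32)); return np.round(c,1),(round(w,1),round(h,1)),round(a,2)
E
python3 - <<'E'
from h import *
np.set_printoptions(precision=4,suppress=True)
w=wrist();a=grab_frame("scene")
for n,p in(("w",w),("s",a)):
  d=cut_out(p,"deck")[0]; m=d["pixels"]
  P=cloud(p,m); Q=P[abs(P[:,2]-.03)<.006]; print(n,"deck",d["score"],len(P),len(Q),np.median(Q[:,2]),rect(Q))
  H=P[(P[:,2]>.045)]
  if n=="w":
    for lo,hi in((.045,.058),(.06,.075),(.08,.11)):
      h=P[(P[:,2]>lo)&(P[:,2]<hi)]; print(lo,len(h),h.mean(0)); 
      if lo!=.045: print(rect(h))
      else: print(h[::3])
  for o in cut_out(p,"board")[:1]:
    P=cloud(p,o["pixels"]); print(n,"board",o["score"],len(P))
    for lo,hi in((-.004,.012),(.033,.048)):
      Q=P[(P[:,2]>lo)&(P[:,2]<hi)]; print(lo,len(Q),np.median(Q[:,2]),rect(Q), rect(P))
E
```

```text
w deck 0.65 10845 10170 0.02917425383066058 (array([467.2, -31.1]), (215.0, 233.0), 76.1)
0.045 94 [ 0.4533 -0.0331  0.0508]
[[ 0.5315 -0.0888  0.0515]
 [ 0.5291 -0.0904  0.0501]
 [ 0.5277 -0.088   0.051 ]
 [ 0.5467 -0.004   0.051 ]
 [ 0.5452 -0.0099  0.0513]
 [ 0.5273 -0.0817  0.051 ]
 [ 0.5259 -0.0876  0.0505]
 [ 0.5444 -0.0054  0.0501]
 [ 0.5429 -0.0112  0.0492]
 [ 0.525  -0.0832  0.0523]
 [ 0.5235 -0.089   0.0515]
 [ 0.5415 -0.0089  0.0512]
 [ 0.5226 -0.0847  0.0519]
 [ 0.4126  0.0259  0.0517]
 [ 0.41    0.0204  0.0466]
 [ 0.392  -0.0546  0.0496]
 [ 0.4097  0.027   0.0482]
 [ 0.4084  0.0206  0.0494]
 [ 0.3907 -0.0521  0.051 ]
 [ 0.3888 -0.0583  0.0495]
 [ 0.4075  0.0252  0.0499]
 [ 0.4053  0.0193  0.0472]
 [ 0.3889 -0.0515  0.0523]
 [ 0.3871 -0.0578  0.0511]
 [ 0.4056  0.0256  0.0513]
 [ 0.3873 -0.0469  0.0505]
 [ 0.3861 -0.0531  0.0518]
 [ 0.4046  0.0303  0.0514]
 [ 0.4028  0.0242  0.0504]
 [ 0.3843 -0.0506  0.0511]
 [ 0.4011  0.0269  0.0499]
 [ 0.3814 -0.0521  0.0502]]
0.06 460 [ 0.5519 -0.0146  0.0673]
(array([550.7, -17.3]), (106.6, 22.3), 75.9)
0.08 101 [ 0.5376 -0.0772  0.1024]
(array([537.5, -77.4]), (18.2, 19.3), 78.0)
w board 0.64 3115
-0.004 2078 0.003207052460381443 (array([458.6, 305.6]), (172.7, 106.0), 1.93) (array([458.6, 305.6]), (172.7, 106.0), 1.93)
0.033 563 0.03816224566425086 (array([460.1, 303.5]), (64.1, 45.5), 1.86) (array([458.6, 305.6]), (172.7, 106.0), 1.93)
s deck 0.79 3567 2674 0.029989376528548696 (array([471.3, -31. ]), (215.1, 240.8), 76.16)
s board 0.95 981
-0.004 617 0.0040541747323369895 (array([466.1, 305.7]), (182.5, 109.9), 2.19) (array([466.1, 305.7]), (182.5, 109.9), 2.19)
0.033 168 0.03855645713434275 (array([463.7, 303. ]), (69.1, 45.3), 2.18) (array([466.1, 305.7]), (182.5, 109.9), 2.19)
```

Request:
play_rows:
  series: "0 0 0.7 0 0 -1;0 0 0.7 0 0 -1;0 0 0.7 0 0 -1;0 0 0.7 0 0 -1;0 0 0.7 0 0 -1;0 0 0.7 0 0 -1;0 0 0.7 0 0 -1;0 0 0.7 0 0 -1;0 0 0.7 0 0 -1;0 0 0.7 0 0 -1;0 0 0.7 0 0 -1;0 0 0.7 0 0 -1"

```text
time: 5.5
position: [0.4604, -0.0314, 0.2085]
tcp_rot: [[0.692, 0.722, 0.0], [0.722, -0.692, -0.0], [0.0, 0.0, -1.0]]
wrist_force: [-0.3, 0.6, 0.8]
opening: 0.0928
```

Request:
play_rows:
  series: "0 0 0 0 0 -1;0 0 0 0 0 -1;0 0 0 0 0 -1;0 0 0 0 0 -1;0 0 0 0 0 -1;0 0 0 0 0 -1;-0.3 0.86 0 0 0 0;-0.25 0.86 0 0 0 0;-0.25 0.86 0 0 0 0;-0.25 0.86 0 0 0 0;0 0 0 0 0 0"

```text
time: 6.6
position: [0.5389, -0.0787, 0.2088]
tcp_rot: [[0.243, 0.97, 0.0], [0.97, -0.243, -0.0], [-0.0, 0.0, -1.0]]
wrist_force: [-0.6, 1.3, 0.2]
opening: 0.0926
```

Run:
```python
from h import *
np.set_printoptions(precision=4,suppress=True)
s=sense(); print(s["time"],s["position"],s["tcp_rot"],s["qpos"],s["wrist_force"])
w=wrist();a=grab_frame("scene")
for p in(w,a):
  for o in cut_out(p,"bar_knob")[:2]:
    P=cloud(p,o["pixels"]);Q=P[(P[:,2]>.09)&(P[:,2]<.11)]
    if len(Q)>5: print(o["score"],o["centre"],len(Q),Q.mean(0),rect(Q))
```

```text
6.6 [ 0.5389 -0.0787  0.2088] [[ 0.2427  0.9701  0.0003]
 [ 0.9701 -0.2427 -0.0002]
 [-0.0001  0.0003 -1.    ]] [-13.1991  18.3861  94.1373  -0.0079  67.4586   0.8519] [-0.6445  1.2657  0.1551]
0.77 [250.4, 131.6] 252 [ 0.5375 -0.0769  0.102 ] (array([537.2, -77.6]), (19.2, 18.4), 25.78)
0.71 [229.5, 187.4] 46 [ 0.546  -0.0769  0.0995] (array([544.2, -76.8]), (16.1, 18.3), 60.87)
```

Request:
play_rows:
  series: "0 -0.05 1 0 0 0;0 0 1 0 0 0;0 0 1 0 0 0;0 0 1 0 0 0;0 0 0.7 0 0 0;0 0 0.4 0 0 0;0 0 0.2 0 0 0;0 0 0 0 0 0"

```text
time: 7.6
position: [0.5362, -0.0772, 0.0768]
tcp_rot: [[0.242, 0.97, -0.0], [0.97, -0.242, -0.0], [-0.0, 0.0, -1.0]]
wrist_force: [-0.3, 1.0, -0.2]
opening: 0.0929
```

Request:
play_rows:
  series: "0 0 0 0 0 0;0 0 0 0 0 0;0 0 0 0 0 0;0 0 0 0 0 0;0 0 0 0 0 0;0 0 0 0 0 0"
  claw: -0.4
  newtons: 10

```text
time: 8.2
position: [0.5363, -0.0773, 0.0767]
tcp_rot: [[0.242, 0.97, 0.0], [0.97, -0.242, -0.0], [-0.0, 0.0, -1.0]]
wrist_force: [-0.7, -0.3, 0.3]
opening: 0.0498
```

Request:
play_rows:
  series: "0 0 0 0 0 0;0 0 0 0 0 0;0 0 0 0 0 0;0 0.36 0 0 0 -1;0.02 0.36 0 0 0 -1;0.02 0.36 0 0 0 -1;0.02 0.36 0 0 0 -1;0.02 0.36 0 0 0 -1;0.02 0.36 0 0 0 -1;0.02 0.36 0 0 0 -1;0.02 0.36 0 0 0 -1;0.02 0.36 0 0 0 -1"

```text
time: 9.4
position: [0.6145, -0.0651, 0.0765]
tcp_rot: [[-0.518, 0.855, -0.0], [0.855, 0.518, 0.0], [0.0, -0.0, -1.0]]
wrist_force: [0.4, 0.0, -0.9]
opening: 0.0279
```

Request:
play_rows:
  series: "0.02 0.36 0 0 0 -1;0.02 0.36 0 0 0 -1;0.02 0.36 0 0 0 -1;0.02 0.36 0 0 0 -1;0.02 0.36 0 0 0 -1;0.02 0.36 0 0 0 -1;0 0 0 0 0 0"

```text
time: 10.1
position: [0.6512, -0.0255, 0.0765]
tcp_rot: [[-0.876, 0.483, 0.0], [0.483, 0.876, 0.0], [0.0, 0.0, -1.0]]
wrist_force: [-0.1, 0.0, -0.4]
opening: 0.0278
```

Run:
```python
from h import *
np.set_printoptions(precision=4,suppress=True)
s=sense(); print(s["time"],s["position"],s["tcp_rot"],s["qpos"],s["wrist_force"],s["opening"])
w=wrist();a=grab_frame("scene")
cv2.imwrite("pics/d.png",np.hstack([w["frame"],a["frame"][100:292,140:396].repeat(2,0).repeat(2,1)])[:, :800+0] if 0 else w["frame"])
for p in(w,a):
  for o in cut_out(p,"bar_knob")[:2]:
    P=cloud(p,o["pixels"]);Q=P[(P[:,2]>.09)&(P[:,2]<.11)]
    if len(Q)>5: print(o["score"],o["centre"],len(Q),Q.mean(0),rect(Q))
```

```text
10.1 [ 0.6512 -0.0255  0.0765] [[-0.8756  0.483   0.    ]
 [ 0.483   0.8756  0.0001]
 [ 0.      0.0001 -1.    ]] [ -6.3417  37.5063  83.7141   0.0077  58.7785 -67.466 ] [-0.1292  0.0181 -0.3763] 0.027833457086732107
0.57 [220.4, 185.1] 47 [ 0.5457 -0.077   0.0995] (array([545. , -76.9]), (17.1, 18.3), 78.42)
```

View pics/d.png

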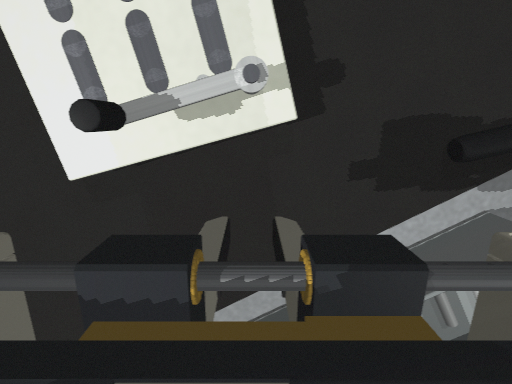

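Run:
```python
from h import *
np.set_printoptions(precision=4,suppress=True)
w=wrist()
for uv in((88,113),(118,118),(252,73),(180,97),(60,170),(95,90)): print(uv,pt(w,uv))
P=cloud(w,np.ones((384,512),bool)); 
for lo,hi in((.06,.073),(.09,.11)):
  Q=P[(P[:,2]>lo)&(P[:,2]<hi)&(P[:,0]<.6)&(P[:,0]>.5)&(abs(P[:,1])<.15)]; print(lo,len(Q),Q.mean(0),rect(Q))
a=grab_frame("scene"); cv2.imwrite("pics/e.png",cv2.resize(a["frame"][60:230,150:330],None,fx=4,fy=3.5))
```

```text
(88, 113) [ 0.5374 -0.0759  0.1031]
(118, 118) [ 0.5433 -0.0708  0.0816]
(252, 73) [0.5615 0.0229 0.072 ]
(180, 97) [ 0.5496 -0.0294  0.067 ]
(60, 170) [ 0.5367 -0.1859  0.0002]
(95, 90) [ 0.503  -0.0955  0.0296]
0.06 3558 [ 0.5526 -0.0155  0.0674] (array([550. , -21.5]), (115.0, 24.0), 75.93)
0.09 1143 [ 0.5391 -0.0763  0.1012] (array([538.3, -78. ]), (19.1, 19.5), 0.59)
```

View pics/e.png

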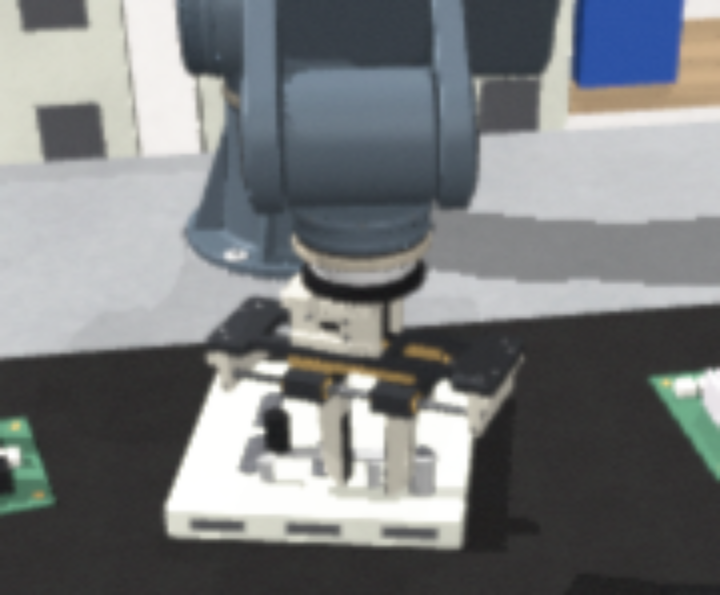

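Request:
play_rows:
  series: "0 0 -0.8 0 0 0;0 0 -0.8 0 0 0;0 0 -0.8 0 0 0;0.02 -0.36 0 0 0 1;0.02 -0.36 0 0 0 1;0.02 -0.36 0 0 0 1;0.02 -0.36 0 0 0 1;0.02 -0.36 0 0 0 1;0.02 -0.36 0 0 0 1;0.02 -0.36 0 0 0 1;0.02 -0.36 0 0 0 1;0.02 -0.36 0 0 0 1"
  claw: 0.2

```text
time: 11.6
position: [0.5879, -0.0752, 0.1367]
tcp_rot: [[-0.271, 0.963, 0.0], [0.963, 0.271, -0.0], [-0.0, 0.0, -1.0]]
wrist_force: [0.2, -0.0, -0.2]
opening: 0.0559
```

Request:
play_rows:
  series: "0.02 -0.36 0 0 0 1;0.02 -0.36 0 0 0 1;0.02 -0.36 0 0 0 1;0.02 -0.36 0 0 0 1;0.02 -0.36 0 0 0 1;0.02 -0.36 0 0 0 1;0 0 0 0 0 0"

```text
time: 12.3
position: [0.5342, -0.0751, 0.1368]
tcp_rot: [[0.244, 0.97, -0.0], [0.97, -0.244, 0.0], [-0.0, -0.0, -1.0]]
wrist_force: [0.3, -0.7, 0.6]
opening: 0.0559
```

Run:
```python
from h import *
np.set_printoptions(precision=4,suppress=True)
s=sense(); print(s["time"],s["position"],s["tcp_rot"],s["wrist_force"],s["opening"])
w=wrist(); cv2.imwrite("pics/f.png",w["frame"])
P=cloud(w,np.ones((384,512),bool)); 
for lo,hi in((.06,.073),(.09,.11)):
  Q=P[(P[:,2]>lo)&(P[:,2]<hi)&(P[:,0]<.6)&(P[:,0]>.5)&(abs(P[:,1])<.15)]; print(lo,len(Q),Q.mean(0),rect(Q))
```

```text
12.3 [ 0.5342 -0.0751  0.1368] [[ 0.2441  0.9697 -0.0003]
 [ 0.9697 -0.2441  0.0001]
 [-0.     -0.0003 -1.    ]] [ 0.3335 -0.6822  0.6048] 0.055896870224204934
0.06 1850 [ 0.5524 -0.0126  0.0674] (array([550. , -20.6]), (113.9, 23.0), 76.55)
0.09 424 [ 0.5378 -0.0765  0.1017] (array([537.5, -77.6]), (19.3, 19.1), 11.61)
```

View pics/f.png

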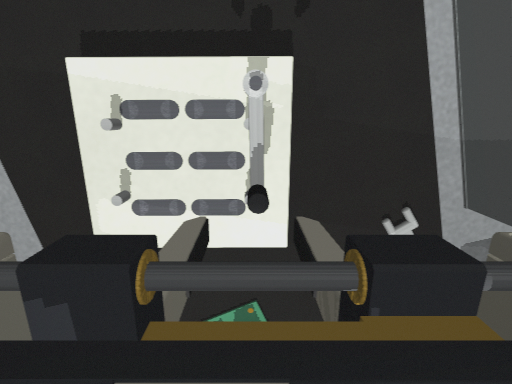

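Request:
play_rows:
  series: "-0.07 0.15 0.8 0 0 0;0 0 0.8 0 0 0;0 0 0.6 0 0 0;0 0 0.27 0 0 0;0 0 0 0 0 0"

```text
time: 12.85
position: [0.538, -0.0777, 0.0743]
tcp_rot: [[0.241, 0.971, -0.001], [0.971, -0.241, 0.0], [-0.0, -0.001, -1.0]]
wrist_force: [0.1, 0.6, 0.2]
opening: 0.056
```

Request:
play_rows:
  series: "0 0 0 0 0 0;0 0 0 0 0 0;0 0 0 0 0 0;0 0 0 0 0 0;0 0 0 0 0 0;0 0 0 0 0 0;0 0 0 0 0 0;0 0 0 0 0 0"
  claw: -1
  newtons: 15

```text
time: 13.65
position: [0.5381, -0.0777, 0.0749]
tcp_rot: [[0.242, 0.97, -0.0], [0.97, -0.242, -0.0], [-0.0, 0.0, -1.0]]
wrist_force: [0.2, 0.5, -0.3]
opening: 0.0009
```

Run:
```python
from h import *
np.set_printoptions(precision=4,suppress=True)
s=sense(); print(s["position"],s["opening"])
w=wrist(); a=grab_frame("side")
for p in (w,a):
  P=cloud(p,np.ones((384,512),bool)); 
  Q=P[(P[:,2]>.06)&(P[:,2]<.3)&(P[:,0]<.6)&(P[:,0]>.5)&(P[:,1]>-.13)&(P[:,1]<0.05)]; print(len(Q))
  for z in np.arange(.06,.2,.02):
    q=Q[abs(Q[:,2]-z-.01)<.01]; print(z,len(q),len(q)and np.r_[q.min(0)[:2],q.max(0)[:2]])
cv2.imwrite("pics/g.png",np.hstack([cv2.resize(w["frame"][60:384,130:380],(400,518)),cv2.resize(a["frame"][110:240,210:310],(400,518))]))
```

```text
[ 0.5381 -0.0777  0.0749] 0.0009361628439446332
53500
0.06 3280 [ 0.5289 -0.0806  0.5727  0.0353]
0.08 218 [ 0.5293 -0.0791  0.5474 -0.0679]
0.1 445 [ 0.5237 -0.0864  0.5527 -0.0652]
0.12000000000000001 521 [ 0.5236 -0.073   0.5535 -0.0649]
0.14 121 [ 0.5359 -0.0714  0.5414 -0.0677]
0.16000000000000003 50 [ 0.5326 -0.0874  0.5367 -0.0813]
0.18000000000000002 2030 [ 0.5061 -0.0764  0.5985 -0.0358]
0.2 27325 [ 0.5    -0.0697  0.6    -0.0357]
844
0.06 116 [ 0.5314 -0.0784  0.5747  0.037 ]
0.08 20 [ 0.5318 -0.0776  0.5468 -0.0665]
0.1 23 [ 0.5242 -0.0823  0.5561 -0.064 ]
0.12000000000000001 40 [ 0.5227 -0.078   0.5572 -0.0616]
0.14 40 [ 0.5209 -0.0822  0.5576 -0.0641]
0.16000000000000003 11 [ 0.5211 -0.0763  0.5568 -0.0628]
0.18000000000000002 31 [ 0.5105 -0.1161  0.5997 -0.0364]
0.2 158 [ 0.5012 -0.1211  0.5989 -0.0329]
```

View pics/g.png

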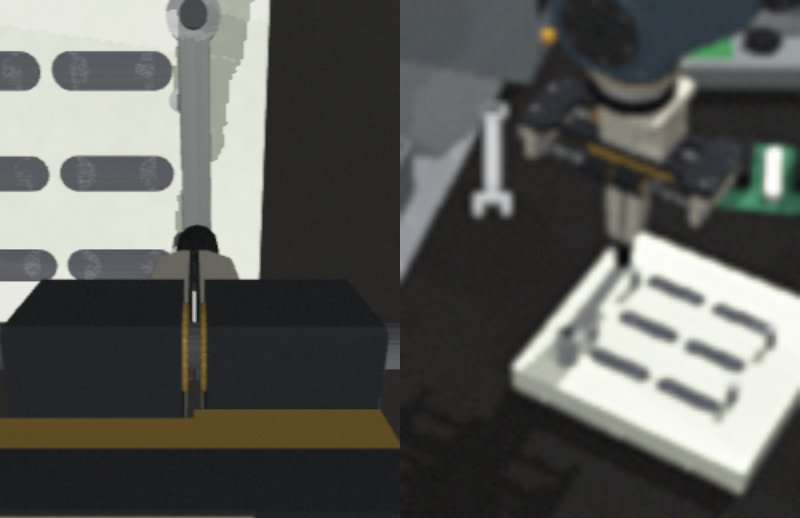

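Request:
play_rows:
  series: "0 0 -0.8 0 0 0;0 0 -0.8 0 0 0;0 0 -0.8 0 0 0;0 0 -0.8 0 0 0;0 0 0 0 0 0"

```text
time: 14.25
position: [0.5395, -0.0779, 0.1572]
tcp_rot: [[0.242, 0.97, 0.004], [0.97, -0.242, -0.001], [0.0, 0.004, -1.0]]
wrist_force: [0.7, -1.2, -0.2]
opening: 0.0006
```

```bash
cat > tip.py <<'E'
from h import *
np.set_printoptions(precision=4,suppress=True)
s=sense(); t=s["position"]; print(t,s["opening"],s["wrist_force"])
w=wrist()
for n,p in (("w",w),("side",grab_frame("side")),("scene",grab_frame("scene"))):
  P=cloud(p,np.ones((384,512),bool)); L=(P-t)@s["tcp_rot"]
  Q=L[(abs(L[:,0])<.02)&(abs(L[:,1])<.07)&(L[:,2]>-.1)&(L[:,2]<.025)]
  h,e=np.histogram(Q[:,2],np.arange(-.1,.026,.005)); print(n,len(Q),[(round(a,3),int(b)) for a,b in zip(e,h)])
E
python3 tip.py
```

```text
[ 0.5395 -0.0779  0.1572] 0.0005901352922051319 [ 0.6715 -1.2488 -0.2347]
w 1107 [(np.float64(-0.1), 0), (np.float64(-0.095), 0), (np.float64(-0.09), 28), (np.float64(-0.085), 21), (np.float64(-0.08), 35), (np.float64(-0.075), 58), (np.float64(-0.07), 50), (np.float64(-0.065), 47), (np.float64(-0.06), 137), (np.float64(-0.055), 190), (np.float64(-0.05), 163), (np.float64(-0.045), 156), (np.float64(-0.04), 122), (np.float64(-0.035), 85), (np.float64(-0.03), 15), (np.float64(-0.025), 0), (np.float64(-0.02), 0), (np.float64(-0.015), 0), (np.float64(-0.01), 0), (np.float64(-0.005), 0), (np.float64(0.0), 0), (np.float64(0.005), 0), (np.float64(0.01), 0), (np.float64(0.015), 0), (np.float64(0.02), 0)]
side 134 [(np.float64(-0.1), 0), (np.float64(-0.095), 3), (np.float64(-0.09), 13), (np.float64(-0.085), 10), (np.float64(-0.08), 14), (np.float64(-0.075), 10), (np.float64(-0.07), 12), (np.float64(-0.065), 12), (np.float64(-0.06), 9), (np.float64(-0.055), 11), (np.float64(-0.05), 10), (np.float64(-0.045), 13), (np.float64(-0.04), 9), (np.float64(-0.035), 4), (np.float64(-0.03), 3), (np.float6
[... 151 characters left out ...]
5), 0), (np.float64(0.01), 0), (np.float64(0.015), 0), (np.float64(0.02), 0)]
scene 110 [(np.float64(-0.1), 0), (np.float64(-0.095), 0), (np.float64(-0.09), 0), (np.float64(-0.085), 0), (np.float64(-0.08), 0), (np.float64(-0.075), 13), (np.float64(-0.07), 8), (np.float64(-0.065), 16), (np.float64(-0.06), 11), (np.float64(-0.055), 14), (np.float64(-0.05), 11), (np.float64(-0.045), 13), (np.float64(-0.04), 11), (np.float64(-0.035), 9), (np.float64(-0.03), 4), (np.float64(-0.025), 0), (np.float64(-0.02), 0), (np.float64(-0.015), 0), (np.float64(-0.01), 0), (np.float64(-0.005), 0), (np.float64(0.0), 0), (np.float64(0.005), 0), (np.float64(0.01), 0), (np.float64(0.015), 0), (np.float64(0.02), 0)]
```

Request:
play_rows:
  series: "0 0 0 0 0 0;0 0 0 0 0 0;0 0 0 0 0 0;0 0 0 0 0 0;0 0 0 0 0 0;0 0 0 0 0 0;0 0 0 0 0 0;0 0 0 0 0 0"
  claw: 0.2

```text
time: 15.2
position: [0.5382, -0.0777, 0.1549]
tcp_rot: [[0.242, 0.97, 0.0], [0.97, -0.242, -0.0], [0.0, 0.0, -1.0]]
wrist_force: [-0.2, 0.2, 0.0]
opening: 0.055
```

```bash
python3 tip.py
```

```text
[ 0.5382 -0.0777  0.1549] 0.05501792288823182 [-0.186   0.1903  0.0437]
w 3618 [(np.float64(-0.1), 167), (np.float64(-0.095), 95), (np.float64(-0.09), 200), (np.float64(-0.085), 351), (np.float64(-0.08), 380), (np.float64(-0.075), 355), (np.float64(-0.07), 338), (np.float64(-0.065), 323), (np.float64(-0.06), 300), (np.float64(-0.055), 275), (np.float64(-0.05), 246), (np.float64(-0.045), 219), (np.float64(-0.04), 191), (np.float64(-0.035), 146), (np.float64(-0.03), 32), (np.float64(-0.025), 0), (np.float64(-0.02), 0), (np.float64(-0.015), 0), (np.float64(-0.01), 0), (np.float64(-0.005), 0), (np.float64(0.0), 0), (np.float64(0.005), 0), (np.float64(0.01), 0), (np.float64(0.015), 0), (np.float64(0.02), 0)]
side 167 [(np.float64(-0.1), 4), (np.float64(-0.095), 8), (np.float64(-0.09), 17), (np.float64(-0.085), 17), (np.float64(-0.08), 13), (np.float64(-0.075), 14), (np.float64(-0.07), 13), (np.float64(-0.065), 13), (np.float64(-0.06), 13), (np.float64(-0.055), 10), (np.float64(-0.05), 17), (np.float64(-0.045), 14), (np.float64(-0.04), 6), (np.float64(-0.035), 7), (np.float64(-0.03), 1), (
[... 164 characters left out ...]
0), (np.float64(0.01), 0), (np.float64(0.015), 0), (np.float64(0.02), 0)]
scene 177 [(np.float64(-0.1), 0), (np.float64(-0.095), 7), (np.float64(-0.09), 11), (np.float64(-0.085), 13), (np.float64(-0.08), 12), (np.float64(-0.075), 12), (np.float64(-0.07), 14), (np.float64(-0.065), 10), (np.float64(-0.06), 15), (np.float64(-0.055), 20), (np.float64(-0.05), 22), (np.float64(-0.045), 15), (np.float64(-0.04), 14), (np.float64(-0.035), 7), (np.float64(-0.03), 5), (np.float64(-0.025), 0), (np.float64(-0.02), 0), (np.float64(-0.015), 0), (np.float64(-0.01), 0), (np.float64(-0.005), 0), (np.float64(0.0), 0), (np.float64(0.005), 0), (np.float64(0.01), 0), (np.float64(0.015), 0), (np.float64(0.02), 0)]
```

Request:
play_rows:
  series: "0 0 0.9 0 0 0;0 0 0.9 0 0 0;0 0 0.9 0 0 0;0 0 0.8 0 0 0;0 0 0.5 0 0 0;0 0 0.3 0 0 0;0 0 0 0 0 0"

```text
time: 16.05
position: [0.5379, -0.0776, 0.0469]
tcp_rot: [[0.242, 0.97, -0.001], [0.97, -0.242, 0.0], [0.0, -0.001, -1.0]]
wrist_force: [-0.3, 0.1, 1.4]
opening: 0.0555
```

Request:
play_rows:
  series: "0 0 0 0 0 0;0 0 0 0 0 0;0 0 0 0 0 0;0 0 0 0 0 0;0 0 0 0 0 0;0 0 0 0 0 0;0.02 0.36 0 0 0 -1;0.02 0.36 0 0 0 -1;0.02 0.36 0 0 0 -1;0 0 0 0 0 0"
  claw: -0.4
  newtons: 10

```text
time: 17.05
position: [0.5657, -0.0805, 0.0474]
tcp_rot: [[-0.019, 1.0, 0.001], [1.0, 0.019, -0.0], [-0.0, 0.001, -1.0]]
wrist_force: [0.7, -0.1, 0.6]
opening: 0.028
```

```bash
cat > bar.py <<'E'
from h import *
np.set_printoptions(precision=4,suppress=True)
s=sense(); print(s["time"],s["position"],s["opening"],s["wrist_force"],s["qpos"])
piv=np.array([.5612,.0239])
for n,p in (("w",wrist()),("side",grab_frame("side")),("scene",grab_frame("scene"))):
  P=cloud(p,np.ones((384,512),bool)); d=P[:,:2]-piv; r=np.hypot(*d.T)
  Q=d[(P[:,2]>.061)&(P[:,2]<.072)&(r<.12)&(r>.025)&(r<.09)]
  if len(Q)>5: print(n,"bar angle",len(Q),np.median(np.arctan2(Q[:,1],Q[:,0]))+np.pi/2+np.radians(13.9))
E
python3 bar.py
```

```text
17.05 [ 0.5657 -0.0805  0.0474] 0.027971941264990984 [ 0.741  -0.0578  0.57  ] [-12.7642  32.5822  97.8408   0.0009  49.5393 -13.8441]
w bar angle 2182 0.23607723125202673
side bar angle 50 0.2815430063039803
scene bar angle 98 0.3487925454405618
```

Request:
play_rows:
  series: "0.02 0.36 0 0 0 -1;0.02 0.36 0 0 0 -1;0.02 0.36 0 0 0 -1;0.02 0.36 0 0 0 -1;0.02 0.36 0 0 0 -1;0.02 0.36 0 0 0 -1;0.02 0.36 0 0 0 -1;0.02 0.36 0 0 0 -1;0.02 0.36 0 0 0 -1;0.02 0.36 0 0 0 -1;0.02 0.36 0 0 0 -1;0 0 0 0 0 0"

```text
time: 18.4
position: [0.6483, -0.0332, 0.0473]
tcp_rot: [[-0.829, 0.559, -0.0], [0.559, 0.829, 0.0], [0.0, 0.0, -1.0]]
wrist_force: [-0.2, -0.1, -0.0]
opening: 0.028
```

```bash
python3 bar.py; python3 -c "
from h import *;print(sense()['tcp_rot'])"
```

```text
18.4 [ 0.6483 -0.0332  0.0473] 0.028034416489157415 [-0.155  -0.1346 -0.0462] [ -7.0449  39.3905  85.0116   0.007   55.6026 -63.0755]
w bar angle 2158 1.1835061002258822
side bar angle 62 1.2356832685024004
scene bar angle 15 1.37172229697795
[[-8.27276849e-01  5.61794314e-01 -4.03590159e-04]
 [ 5.61794347e-01  8.27276925e-01  3.90949970e-05]
 [ 3.55844173e-04 -1.94392284e-04 -9.99999918e-01]]
```

Request:
play_rows:
  series: "0 -0.15 0 0 0 0;0 0 0 0 0 0;0 0 0 0 0 0;0 0 -0.9 0 0 0;0 0 -0.9 0 0 0;0 0 -0.9 0 0 0;0 0 -0.9 0 0 0;0 0 -0.9 0 0 0;0 0 -0.9 0 0 0;0 0 -0.9 0 0 0;0 0 -0.9 0 0 0;0 0 -0.9 0 0 0"
  claw: 0.3

```text
time: 19.75
position: [0.646, -0.0371, 0.2509]
tcp_rot: [[-0.829, 0.56, 0.0], [0.56, 0.829, 0.0], [-0.0, 0.0, -1.0]]
wrist_force: [1.2, 0.8, 1.1]
opening: 0.0604
```

Request:
play_rows:
  series: "1 0.5 0 0 0 0;1 0.5 0 0 0 0;1 0.5 0 0 0 0;1 0.5 0 0 0 0;1 0.5 0 0 0 0;1 0.5 0 0 0 0;1 0.5 0 0 0 0;1 0.5 0 0 0 0;1 0.5 0 0 0 0;1 0.5 0 0 0 0;1 0.5 0 0 0 0;1 0.5 0 0 0 0"

```text
time: 20.95
position: [0.4807, 0.256, 0.25]
tcp_rot: [[-0.829, 0.56, 0.0], [0.56, 0.829, 0.0], [-0.0, 0.0, -1.0]]
wrist_force: [-0.4, -0.2, 0.1]
opening: 0.0606
```

Request:
play_rows:
  series: "0.9 0.5 0 0 0 0;0.9 0.5 0 0 0 0;0 0 0 0 0 -0.9;0 0 0 0 0 -0.9;0 0 0 0 0 -0.9;0 0 0 0 0 -0.9;0 0 0 0 0 -0.9;0 0 0 0 0 -0.9;0 0 0 0 0 -0.9;0 0 0 0 0 -0.9;0 0 0 0 0 0"

```text
time: 22.05
position: [0.458, 0.3009, 0.25]
tcp_rot: [[-0.999, -0.036, 0.0], [-0.036, 0.999, 0.0], [-0.0, 0.0, -1.0]]
wrist_force: [-0.2, -0.4, -0.6]
opening: 0.0603
```

```bash
cat > brd.py <<'E'
from h import *
np.set_printoptions(precision=4,suppress=True)
s=sense(); R=s["tcp_rot"];print(s["time"],s["position"],"yaw",np.degrees(np.arctan2(R[1][0],R[0][0])),s["opening"],s["wrist_force"],s["qpos"])
w=wrist(); cv2.imwrite("pics/h.png",w["frame"])
P=cloud(w,np.ones((384,512),bool)); P=P[(abs(P[:,0]-.46)<.13)&(abs(P[:,1]-.304)<.1)]
for lo,hi in((.002,.008),(.032,.05)):
  Q=P[(P[:,2]>lo)&(P[:,2]<hi)]; print(lo,len(Q),np.median(Q[:,2]),rect(Q))
for o in cut_out(w,"board")[:1]:
    P=cloud(w,o["pixels"])
    for lo,hi in((-.004,.012),(.033,.05)):
      Q=P[(P[:,2]>lo)&(P[:,2]<hi)]; print(o["score"],len(Q),np.median(Q[:,2]),rect(Q))
E
python3 brd.py; python3 bar.py
```

```text
22.05 [0.458  0.3009 0.25  ] yaw -177.96281924074586 0.06026681344527576 [-0.1595 -0.4129 -0.5808] [ 28.4375  16.6832  90.536    0.0007  72.7723 -63.5999]
0.002 3920 0.003052020790017762 (array([454.5, 296.6]), (195.8, 242.3), 86.26)
0.032 592 0.03886467780211175 (array([459.8, 302.1]), (63.7, 43.7), 2.54)
0.84 4604 0.002970282949924491 (array([461.2, 303. ]), (174.2, 102.2), 1.76)
0.84 589 0.038865468673277614 (array([459.8, 302.1]), (63.7, 43.7), 2.54)
22.15 [0.458  0.3009 0.2499] 0.06022352793726734 [-0.0866  0.003   0.0766] [ 28.4386  16.6864  90.5337   0.0026  72.7752 -63.4143]
side bar angle 58 1.2505711672443636
scene bar angle 76 1.2696879711662792
```

View pics/h.png

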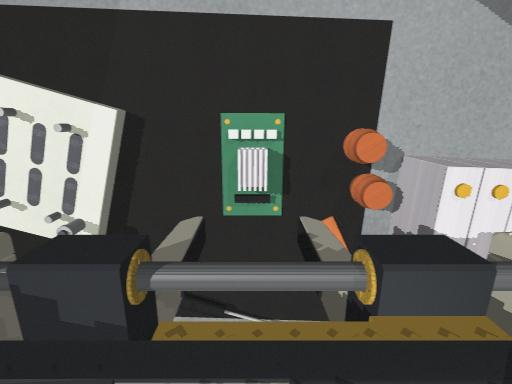

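Request:
play_rows:
  series: "-0.09 0.07 1 0 0 0;0 0 1 0 0 0;0 0 1 0 0 0;0 0 1 0 0 0;0 0 1 0 0 0;0 0 1 0 0 0;0 0 1 0 0 0;0 0 1 0 0 0;0 0 0.5 0 0 0;0 0 0 0 0 0"

```text
time: 23.3
position: [0.4595, 0.3024, 0.0362]
tcp_rot: [[-0.999, -0.034, -0.002], [-0.034, 0.999, -0.001], [0.002, -0.001, -1.0]]
wrist_force: [-0.5, -0.0, 0.6]
opening: 0.06
```

```bash
python3 brd.py; python3 tip.py | cut -c1-1200 | grep -v scene
```

```text
23.3 [0.4595 0.3024 0.0362] yaw -178.031727758771 0.0599785259744043 [-0.4657 -0.0052  0.6093] [ 28.5037  31.8939 101.2773   0.0004  46.9774 -63.4649]
0.002 10365 0.0030277648391176526 (array([421. , 306.9]), (188.7, 191.1), 2.04)
0.032 2571 0.03878882658412375 (array([460.3, 302.4]), (64.2, 44.2), 2.06)
0.61 11497 0.0030016968255410226 (array([445.7, 301.7]), (140.2, 100.6), 1.91)
0.61 2533 0.0388045139568827 (array([460.3, 302.4]), (64.2, 44.2), 2.06)
[0.4607 0.3031 0.0382] 0.06038609262286426 [-0.2629 -0.7022  0.2789]
w 5951 [(np.float64(-0.1), 191), (np.float64(-0.095), 108), (np.float64(-0.09), 214), (np.float64(-0.085), 381), (np.float64(-0.08), 381), (np.float64(-0.075), 370), (np.float64(-0.07), 344), (np.float64(-0.065), 329), (np.float64(-0.06), 309), (np.float64(-0.055), 283), (np.float64(-0.05), 259), (np.float64(-0.045), 224), (np.float64(-0.04), 209), (np.float64(-0.035), 147), (np.float64(-0.03), 42), (np.float64(-0.025), 0), (np.float64(-0.02), 0), (np.float64(-0.015), 0), (np.float64(-0.01), 0), (np.float64(-0.005), 1273), (np.float64(0.0), 255), (np.float64(0.005), 105), (np.float64(0.01), 95), (np.float64(0.015), 51), (np.float64(0.02), 381)]
side 59 [(np.float64(-0.1), 0), (np.float64(-0.095), 0), (np.float64(-0.09), 0), (np.float64(-0.085), 0), (np.float64(-0.08), 0), (np.float64(-0.075), 0), (np.float64(-0.07), 0), (np.float64(-0.065), 2), (np.float64(-0.06), 0), (np.float64(-0.055), 7), (np.float64(-0.05), 2), (np.float64(-0.045), 2), (np.float64(-0.04), 1), (np.float64(-0.035), 1), (np.float64(-0.03), 0), (np.float64(-0.025), 0), (np.float64(-0.02), 0), (np.float64(-0.015), 0), (np.float64(-0.01), 0), (np.float64(-0.005), 0), (np.float64(0.0), 7), (np.float64(0.005), 8), (np.float64(0.01), 10), (np.float64(0.015), 11), (np.float64(0.02), 8)]
```

Request:
play_rows:
  series: "0 -0.03 0.7 0 0 0;0 0 0.6 0 0 0;0 0 0.4 0 0 0;0 0 0.25 0 0 0;0 0 0.15 0 0 0;0 0 0 0 0 0;0 0 0 0 0 0"

```text
time: 24.25
position: [0.4605, 0.3022, -0.0148]
tcp_rot: [[-0.999, -0.035, 0.0], [-0.035, 0.999, 0.0], [-0.0, 0.0, -1.0]]
wrist_force: [0.9, -0.0, 0.3]
opening: 0.0602
```

Request:
play_rows:
  series: "0 0 0 0 0 0;0 0 0 0 0 0;0 0 0 0 0 0;0 0 0 0 0 0;0 0 0 0 0 0;0 0 0 0 0 0;0 0 0 0 0 0"
  claw: -1
  newtons: 25

```text
time: 24.95
position: [0.4604, 0.3022, -0.0148]
tcp_rot: [[-0.999, -0.035, 0.0], [-0.035, 0.999, 0.0], [-0.0, 0.0, -1.0]]
wrist_force: [-1.5, 0.4, 5.1]
opening: 0.0438
```

Request:
play_rows:
  series: "0 0 -0.1 0 0 0;0 0 -0.2 0 0 0;0 0 -0.4 0 0 0;0 0 -0.6 0 0 0;0 0 -0.7 0 0 0;0 0 -0.7 0 0 0;0 0 -0.7 0 0 0;0 0 -0.6 0 0 0;0 0 -0.4 0 0 0;0 0 -0.2 0 0 0;0 0 0 0 0 0;0 0 0 0 0 0"

```text
time: 26.15
position: [0.4599, 0.3019, 0.0995]
tcp_rot: [[-0.999, -0.035, -0.001], [-0.035, 0.999, -0.0], [0.001, -0.0, -1.0]]
wrist_force: [-0.4, -0.2, -3.8]
opening: 0.044
```

```bash
cat > held.py <<'E'
from h import *
np.set_printoptions(precision=4,suppress=True)
s=sense(); R=np.array(s["tcp_rot"]);print(s["time"],s["position"],"yaw",np.degrees(np.arctan2(R[1][0],R[0][0])),s["opening"],s["wrist_force"],s["torque"],s["qpos"])
w=wrist(); 
P=cloud(w,np.ones((384,512),bool)); L=(P-s["position"])@R
hs=w["frame"].reshape(-1,3)[(w["depth"]>0).ravel()].astype(int)
g=(hs[:,1]>hs[:,2]+30)&(hs[:,1]>hs[:,0]+15)
Q=L[g&(abs(L[:,0])<.12)&(abs(L[:,1])<.07)&(L[:,2]<.04)&(L[:,2]>-.02)]
A=np.c_[Q[:,:2],np.ones(len(Q))]; c=np.linalg.lstsq(A,Q[:,2],rcond=None)[0]
print("plate tool frame: tilt deg x,y",np.degrees(c[:2]),"z",c[2],"rect",rect(Q),len(Q))
T=L[(L[:,2]<c[2]-.025)&(L[:,2]>c[2]-.045)&(abs(L[:,0])<.045)&(abs(L[:,1])<.021)]; print("sink",len(T),rect(T),np.median(T[:,2]))
E
python3 held.py
```

```text
26.15 [0.4599 0.3019 0.0995] yaw -178.0013945061805 0.044009744678627144 [-0.3683 -0.191  -3.8456] [ 0.0472 -0.1285  0.0588] [ 28.4323  26.4115  99.3051  -0.0014  54.329  -63.5655]
plate tool frame: tilt deg x,y [-0.1285 -0.0039] z -0.017714654720635555 rect (array([ 2.8, -0.2]), (163.4, 100.6), 0.03) 14425
sink 3287 (array([-0.4, -0. ]), (42.0, 65.2), 89.99) -0.05352567330456986
```

Request:
play_rows:
  series: "0.17 -0.3 0 0 0 0;0 -0.5 0 0 0 0;0 -0.7 0 0 0 0;0 -0.8 0 0 0 0;0 -0.8 0 0 0 0;0 -0.8 0 0 0 0;0 -0.8 0 0 0 0;0 -0.8 0 0 0 0;0 -0.8 0 0 0 0;0 -0.8 0 0 0 0;0 -0.8 0 0 0 0;0 -0.8 0 0 0 0"

```text
time: 27.4
position: [0.463, 0.083, 0.0998]
tcp_rot: [[-0.999, -0.035, -0.0], [-0.035, 0.999, -0.0], [0.0, -0.0, -1.0]]
wrist_force: [0.4, -0.3, -4.3]
opening: 0.0443
```

Request:
play_rows:
  series: "0 -0.8 0 0 0 0;0 -0.8 0 0 0 0;0 -0.8 0 0 0 0;0 -0.8 0 0 0 0;0 -0.6 0 0 0 0;0 -0.4 0 0 0 0;0 -0.3 0 0 0 0;0 -0.1 0 0 0 0.6;0 0 0 0 0 0.8;0 0 0 0 0 0.8;0 0 0 0 0 0.6;0 0 0 0 0 0.38"

```text
time: 28.6
position: [0.4674, -0.0303, 0.0998]
tcp_rot: [[-0.97, 0.242, -0.0], [0.242, 0.97, 0.0], [0.0, 0.0, -1.0]]
wrist_force: [0.5, -0.6, -3.2]
opening: 0.0436
```

Request:
play_rows:
  series: "0 0 0 0 0 0;0 0 0 0 0 0"

```text
time: 28.8
position: [0.4675, -0.0303, 0.0998]
tcp_rot: [[-0.971, 0.239, -0.0], [0.239, 0.971, 0.0], [0.0, 0.0, -1.0]]
wrist_force: [0.7, -0.1, -3.2]
opening: 0.0439
```

```bash
python3 held.py
cat > dk.py <<'E'
from h import *
np.set_printoptions(precision=1,suppress=True)
for n,p in (("w",wrist()),("side",grab_frame("side")),("scene",grab_frame("scene"))):
  P=cloud(p,np.ones((384,512),bool)); 
  Q=P[(abs(P[:,2]-.03)<.005)&(abs(P[:,0]-.467)<.16)&(abs(P[:,1]+.031)<.15)]; print(n,len(Q),rect(Q))
  r=cv2.boxPoints(cv2.minAreaRect((Q[:,:2]*1000).astype(np.float32))); print(r.ravel())
E
python3 dk.py; python3 bar.py
```

```text
28.8 [ 0.4675 -0.0303  0.0998] yaw 166.1715747949416 0.043917793768405024 [ 0.6834 -0.1154 -3.2464] [-0.0091 -0.0383  0.0139] [ -9.409   18.8406 111.2333   0.0017  49.9341 -85.5817]
plate tool frame: tilt deg x,y [-0.1381  0.0461] z -0.01773450493093035 rect (array([ 2.6, -0.5]), (163.7, 100.1), 0.07) 14313
sink 3273 (array([-0.5, -0. ]), (65.2, 42.0), 0.0) -0.05360381838893839
w 15714 (array([437.2, -24.8]), (215.3, 173.1), 76.18)
[ 327.4 -108.7  495.5 -150.   546.9   59.   378.8  100.4]
side 1825 (array([470.4, -29.4]), (218.4, 236.1), 76.15)
[ 329.6 -107.2  558.8 -163.7  611.1   48.3  381.9  104.8]
scene 2299 (array([470.9, -30.4]), (215.1, 242.9), 76.41)
[ 327.6 -106.4  563.7 -163.5  614.2   45.6  378.2  102.7]
29.0 [ 0.4676 -0.0304  0.0999] 0.04377744045417385 [-0.4397  0.1608 -2.9739] [ -9.4094  18.8449 111.2214  -0.0001  49.9346 -85.5423]
side bar angle 60 1.2514005590387978
scene bar angle 77 1.2615838704499913
```

Request:
play_rows:
  series: "0.02 -0.05 0.2 0 0 0;0 0 0.4 0 0 0;0 0 0.5 0 0 0;0 0 0.4 0 0 0;0 0 0.3 0 0 0;0 0 0.2 0 0 0;0 0 0.15 0 0 0;0 0 0.1 0 0 0;0 0 0.1 0 0 0;0 0 0 0 0 0;0 0 0 0 0 0"

```text
time: 30.25
position: [0.467, -0.0315, 0.0413]
tcp_rot: [[-0.971, 0.24, 0.0], [0.24, 0.971, -0.0], [-0.0, 0.0, -1.0]]
wrist_force: [0.8, -0.4, -3.0]
opening: 0.0436
```

Request:
play_rows:
  series: "0 0 0.03 0 0 0;0 0 0.03 0 0 0;0 0 0 0 0 0;0 0 0 0 0 0"

```text
time: 30.65
position: [0.4668, -0.0315, 0.0396]
tcp_rot: [[-0.971, 0.24, 0.0], [0.24, 0.971, -0.0], [-0.0, -0.0, -1.0]]
wrist_force: [-0.3, -0.8, -2.9]
opening: 0.044
```

Request:
play_rows:
  series: "0 0 0.03 0 0 0;0 0 0.02 0 0 0;0 0 0 0 0 0;0 0 0 0 0 0"

```text
time: 31.05
position: [0.4668, -0.0314, 0.0383]
tcp_rot: [[-0.971, 0.24, -0.0], [0.24, 0.971, 0.0], [0.0, 0.0, -1.0]]
wrist_force: [-0.5, -0.2, -3.5]
opening: 0.0441
```

Request:
play_rows:
  series: "0 0 0.02 0 0 0;0 0 0.01 0 0 0;0 0 0 0 0 0;0 0 0 0 0 0"

```text
time: 31.45
position: [0.4668, -0.0314, 0.0376]
tcp_rot: [[-0.971, 0.24, -0.0], [0.24, 0.971, 0.0], [0.0, 0.0, -1.0]]
wrist_force: [0.2, -0.4, -2.7]
opening: 0.0437
```

Request:
play_rows:
  series: "0 0 0.02 0 0 0;0 0 0 0 0 0;0 0 0 0 0 0"

```text
time: 31.75
position: [0.4669, -0.0315, 0.0372]
tcp_rot: [[-0.971, 0.24, 0.0], [0.24, 0.971, 0.0], [-0.0, 0.0, -1.0]]
wrist_force: [0.5, 0.1, -1.9]
opening: 0.0437
```

Request:
play_rows:
  series: "0 0 0.01 0 0 0;0 0 0 0 0 0;0 0 0 0 0 0"

```text
time: 32.05
position: [0.4669, -0.0315, 0.0371]
tcp_rot: [[-0.971, 0.24, 0.0], [0.24, 0.971, -0.0], [-0.0, 0.0, -1.0]]
wrist_force: [-2.6, 0.6, 5.7]
opening: 0.0441
```

Request:
play_rows:
  series: "0 0 0 0 0 0;0 0 0 0 0 0;0 0 0 0 0 0;0 0 0 0 0 0;0 0 0 0 0 0"
  claw: 0.3

```text
time: 32.55
position: [0.4668, -0.0314, 0.0368]
tcp_rot: [[-0.971, 0.24, -0.0], [0.24, 0.971, 0.0], [0.0, 0.0, -1.0]]
wrist_force: [0.7, -0.2, 0.4]
opening: 0.0605
```

Request:
play_rows:
  series: "0 0 -0.3 0 0 0;0 0 -0.6 0 0 0;0 0 -0.9 0 0 0;0 0 -0.9 0 0 0;0 0 -0.9 0 0 0;0 0 -0.9 0 0 0;0 0 -0.9 0 0 0;0 0 -0.9 0 0 0;0 0 0 0 0 0;0 0 0 0 0 0"

```text
time: 33.55
position: [0.4667, -0.0314, 0.1944]
tcp_rot: [[-0.971, 0.24, 0.001], [0.24, 0.971, -0.0], [-0.001, 0.0, -1.0]]
wrist_force: [0.8, 0.9, -0.6]
opening: 0.0603
```

```bash
cat > seat.py <<'E'
from h import *
np.set_printoptions(precision=4,suppress=True)
s=sense(); R=np.array(s["tcp_rot"]);print(s["time"],s["position"],"yaw",np.degrees(np.arctan2(R[1][0],R[0][0])),s["opening"],s["wrist_force"],s["qpos"])
for n,p in (("w",wrist()),("side",grab_frame("side")),("scene",grab_frame("scene"))):
  if n=="w": cv2.imwrite("pics/i%d.png"%(s["time"]*10),p["frame"])
  hs=p["frame"][p["depth"]>0].astype(int); g=(hs[:,1]>hs[:,2]+30)&(hs[:,1]>hs[:,0]+15)
  P=cloud(p,np.ones((384,512),bool)); near=(abs(P[:,0]-.467)<.12)&(abs(P[:,1]+.031)<.1)
  Q=P[g&near&(P[:,2]>.045)&(P[:,2]<.065)]
  if len(Q)<20: continue
  c=np.linalg.lstsq(np.c_[Q[:,:2]-[.467,-.031],np.ones(len(Q))],Q[:,2],rcond=None)[0]
  print(n,"plate",len(Q),rect(Q),"tilt",np.degrees(c[:2]),"z",c[2])
  T=P[near&(P[:,2]>.084)&(P[:,2]<.1)&(abs(P[:,0]-.467)<.045)&(abs(P[:,1]+.031)<.04)]; print("  sink",len(T),len(T)and rect(T))
E
python3 seat.py; python3 dk.py; python3 bar.py
```

```text
33.55 [ 0.4667 -0.0314  0.1944] yaw 166.09928935163538 0.06028898982754867 [ 0.846   0.926  -0.5894] [ -9.5586  11.1142 105.9494   0.0006  62.9072 -85.6582]
w plate 6655 (array([467. , -32.3]), (99.7, 169.0), 76.08) tilt [-0.0924  0.0036] z 0.05493044041829964
  sink 1081 (array([466.6, -32.5]), (44.1, 64.4), 75.99)
side plate 414 (array([468.9, -31.7]), (101.8, 170.4), 76.13) tilt [0.1713 0.5517] z 0.05469956419968206
  sink 176 (array([469.9, -31.2]), (50.8, 65.5), 77.27)
scene plate 488 (array([470.5, -30.9]), (99.5, 176.8), 76.42) tilt [0.2701 0.0792] z 0.05601999158555918
  sink 128 (array([471. , -30.9]), (44.4, 69.3), 76.64)
w 14718 (array([466.9, -32.7]), (215.4, 235.0), 76.13)
[ 327.  -109.1  555.1 -165.4  606.8   43.7  378.7  100.1]
side 1619 (array([470. , -29.6]), (220.9, 235.8), 76.25)
[ 329.2 -108.8  558.3 -164.9  610.8   49.7  381.7  105.7]
scene 1785 (array([473.3, -31.3]), (214.8, 241.4), 76.01)
[ 330.2 -106.4  564.5 -164.7  616.4   43.7  382.1  102.1]
33.85 [ 0.4665 -0.0314  0.1937] 0.060443531044018325 [-0.2271 -0.1767 -0.3388] [ -9.5599  11.1964 105.9467  -0.0002  62.9291 -85.6592]
w bar angle 495 -0.3566084592771661
side bar angle 106 1.1544185001699725
scene bar angle 168 -0.22417555642437081
```

Request:
play_rows:
  series: "-0.87 0.19 0 0 0 0;-0.87 0.19 0 0 0 0;-0.87 0.19 0 0 0 0;-0.87 0.19 0 0 0 0;-0.87 0.19 0 0 0 0;-0.87 0.19 0 0 0 0;-0.87 0.19 0 0 0 0;-0.87 0.19 0 0 0 1;0 0 0 0 0 1;0 0 0 0 0 1;0 0 0 0 0 1;0 0 0 0 0 0.44"

```text
time: 35.2
position: [0.6448, -0.0363, 0.194]
tcp_rot: [[-0.806, 0.592, -0.001], [0.592, 0.806, 0.0], [0.001, -0.0, -1.0]]
wrist_force: [-0.3, 0.6, -0.0]
opening: 0.0607
```

Request:
play_rows:
  series: "0 0 0 0 0 0"

```text
time: 35.3
position: [0.6448, -0.0363, 0.1941]
tcp_rot: [[-0.808, 0.59, -0.0], [0.59, 0.808, 0.0], [0.0, -0.0, -1.0]]
wrist_force: [-0.4, -0.2, -0.0]
opening: 0.06
```

```bash
cat > knob.py <<'E'
from h import *
np.set_printoptions(precision=4,suppress=True)
s=sense(); R=np.array(s["tcp_rot"]); print(s["time"],s["position"],s["opening"],"yaw",np.degrees(np.arctan2(R[1][0],R[0][0])))
w=wrist(); P=cloud(w,np.ones((384,512),bool))
Q=P[(P[:,2]>.095)&(P[:,2]<.11)&(abs(P[:,0]-.645)<.04)&(abs(P[:,1]+.037)<.04)]
c=np.r_[rect(Q)[0]/1000]; print(len(Q),rect(Q)); d=c-[.5612,.0239]; print("r",np.hypot(*d),"ang",np.arctan2(d[1],d[0])+np.pi/2+np.radians(13.9))
print("offset in tool units",((np.r_[c,0]-s["position"])@R)[:2]/.025)
E
python3 knob.py
```

```text
35.3 [ 0.6448 -0.0363  0.1941] 0.060025590458771795 yaw 143.87554185109096
261 (array([645.4, -36.8]), (19.0, 18.7), 9.14)
r 0.10379850673299684 ang 1.1887798442685467
offset in tool units [-0.0335  0.0015]
```

Request:
play_rows:
  series: "-0.03 0 0.9 0 0 0;0 0 0.9 0 0 0;0 0 0.9 0 0 0;0 0 0.9 0 0 0;0 0 0.9 0 0 0;0 0 0.7 0 0 0;0 0 0.4 0 0 0;0 0 0 0 0 0"

```text
time: 36.15
position: [0.6448, -0.0367, 0.0532]
tcp_rot: [[-0.808, 0.589, -0.002], [0.589, 0.808, 0.0], [0.002, -0.001, -1.0]]
wrist_force: [0.2, -0.8, -0.3]
opening: 0.0605
```

Request:
play_rows:
  series: "0 0 0 0 0 0;0 0 0 0 0 0;0 0 0 0 0 0;0 0 0 0 0 0;0 0 0 0 0 0;0 0 0 0 0 0;0 0 0 0 0 0"
  claw: -0.48
  newtons: 10

```text
time: 36.85
position: [0.6454, -0.0368, 0.0544]
tcp_rot: [[-0.808, 0.589, -0.0], [0.589, 0.808, -0.0], [-0.0, -0.0, -1.0]]
wrist_force: [-0.4, 0.2, -0.1]
opening: 0.0239
```

Request:
play_rows:
  series: "0.02 -0.36 0 0 0 1;0.02 -0.36 0 0 0 1;0.02 -0.36 0 0 0 1;0.02 -0.36 0 0 0 1;0.02 -0.36 0 0 0 1;0.02 -0.36 0 0 0 1;0.02 -0.36 0 0 0 1;0.02 -0.36 0 0 0 1;0.02 -0.36 0 0 0 1;0.02 -0.36 0 0 0 1;0.02 -0.36 0 0 0 1;0 0 0 0 0 0"

```text
time: 38.05
position: [0.5588, -0.0782, 0.0544]
tcp_rot: [[0.021, 1.0, -0.0], [1.0, -0.021, 0.0], [0.0, -0.0, -1.0]]
wrist_force: [0.3, -0.2, 0.1]
opening: 0.0242
```

```bash
python3 bar.py; python3 seat.py|grep -A1 "w plate"; python3 -c "
from h import *
s=sense();R=np.array(s['tcp_rot']);d=np.array(s['position'])[:2]-[.5612,.0239];print('tool ang',np.arctan2(d[1],d[0])+np.pi/2+np.radians(13.9),np.hypot(*d),np.degrees(np.arctan2(R[1,0],R[0,0])))"
```

```text
38.05 [ 0.5588 -0.0782  0.0544] 0.02422685843179559 [ 0.3184 -0.1736  0.1259] [-12.6953  31.395   98.7092  -0.001   49.9233 -11.5132]
w bar angle 3382 0.12128735079916853
side bar angle 95 0.13636320306756966
scene bar angle 188 0.12037801124266778
w plate 18278 (array([466.2, -32.2]), (100.7, 170.6), 76.09) tilt [-0.0744 -0.0005] z 0.05517923214154281
  sink 6091 (array([466.4, -32. ]), (44.8, 65.7), 76.04)
tool ang 0.22897515621031195 0.10211814750786191 88.97457950257449
```

Request:
play_rows:
  series: "0 -0.36 0 0 0 1;0 -0.3 0 0 0 0.9;0 -0.2 0 0 0 0.6;0 -0.06 0 0 0 0;0 0 0 0 0 0;0 0 0 0 0 0"

```text
time: 38.95
position: [0.537, -0.076, 0.0544]
tcp_rot: [[0.234, 0.972, 0.0], [0.972, -0.234, -0.0], [0.0, 0.0, -1.0]]
wrist_force: [0.2, -0.2, 0.7]
opening: 0.0244
```

Request:
play_rows:
  series: "0 -0.03 0 0 0 0;0 -0.03 0 0 0 0;0 0 0 0 0 0;0 0 0 0 0 0"

```text
time: 39.35
position: [0.536, -0.0758, 0.0545]
tcp_rot: [[0.235, 0.972, 0.002], [0.972, -0.235, -0.0], [0.0, 0.002, -1.0]]
wrist_force: [5.7, -1.3, -4.2]
opening: 0.0243
```

Request:
play_rows:
  series: "0 -0.03 0 0 0 0;0 0 0 0 0 0;0 0 0 0 0 0"

```text
time: 39.65
position: [0.536, -0.0758, 0.0545]
tcp_rot: [[0.235, 0.972, 0.003], [0.972, -0.235, -0.001], [0.0, 0.003, -1.0]]
wrist_force: [8.5, -1.1, -6.5]
opening: 0.0246
```

Request:
play_rows:
  series: "0 0.11 0 0 0 0;0 0 0 0 0 0;0 0 0 0 0 0"

```text
time: 39.95
position: [0.5369, -0.076, 0.0543]
tcp_rot: [[0.235, 0.972, -0.001], [0.972, -0.235, 0.0], [-0.0, -0.001, -1.0]]
wrist_force: [0.1, -0.1, -1.2]
opening: 0.0239
```

```bash
cat > home.py <<'E'
from h import *
np.set_printoptions(precision=4,suppress=True)
s=sense(); print(s["time"],s["position"],s["wrist_force"],s["opening"])
w=wrist(); cv2.imwrite("pics/z.png",w["frame"]); P=cloud(w,np.ones((384,512),bool))
Q=P[(P[:,2]>.094)&(P[:,2]<.11)&(abs(P[:,0]-.5373)<.03)&(abs(P[:,1]+.0773)<.03)]
if len(Q)>5:
  c=rect(Q)[0]/1000; d=c-[.5612,.0239]; print("knob",len(Q),c,"ang",np.arctan2(d[1],d[0])+np.pi/2+np.radians(13.9))
E
python3 home.py
```

```text
39.95 [ 0.5369 -0.076   0.0543] [ 0.0512 -0.1253 -1.1681] 0.0239213316171353
knob 1558 [ 0.5349 -0.0767] ang -0.013107599621977162
```

Request:
play_rows:
  series: "0 0.03 0 0 0 0;0 0 0 0 0 0;0 0 -0.3 0 0 0;0 0 -0.6 0 0 0;0 0 -0.9 0 0 0;0 0 -0.9 0 0 0;0 0 -0.9 0 0 0;0 0 -0.9 0 0 0;0 0 -0.9 0 0 0;0 0 -0.9 0 0 0;0 0 -0.9 0 0 0;0 0 0 0 0 0"

```text
time: 41.2
position: [0.5391, -0.0765, 0.2378]
tcp_rot: [[0.235, 0.972, 0.005], [0.972, -0.235, -0.001], [0.0, 0.005, -1.0]]
wrist_force: [0.3, 0.3, 0.2]
opening: 0.024
```

```bash
python3 home.py; python3 seat.py; python3 dk.py
```

```text
41.2 [ 0.5391 -0.0765  0.2378] [0.2678 0.253  0.1557] 0.023979075153857558
knob 203 [ 0.5354 -0.0772] ang -0.007259308815708687
41.25 [ 0.5383 -0.0764  0.2357] yaw 76.40260740523233 0.02374276369838825 [-0.0001 -0.0635  0.3811] [-12.9798  16.7992  92.3988   0.0016  70.6515   0.6171]
w plate 4953 (array([465.4, -32. ]), (99.4, 168.6), 76.38) tilt [-0.0873  0.0053] z 0.05515746408270112
  sink 1108 (array([466.2, -31.5]), (43.5, 64.5), 75.98)
side plate 370 (array([464.3, -32.5]), (102.6, 160.0), 75.56) tilt [0.1669 0.2475] z 0.054696983661883865
  sink 176 (array([469.9, -28.6]), (50.3, 64.2), 73.26)
scene plate 290 (array([469.4, -31. ]), (99.3, 176.1), 76.47) tilt [0.2659 0.2297] z 0.05589320816342771
  sink 138 (array([472.4, -30.7]), (44.0, 68.3), 76.05)
w 13982 (array([466.2, -31.7]), (215.2, 235.2), 76.04)
[ 326.1 -107.7  554.4 -164.4  606.3   44.4  378.   101.1]
side 1555 (array([470.1, -29.1]), (219.4, 235.5), 75.89)
[ 329.1 -106.8  557.5 -164.2  611.    48.6  382.6  106. ]
scene 1918 (array([470.9, -30.9]), (215.0, 239.8), 76.04)
[ 328.6 -106.3  561.3 -164.2  613.2   44.5  380.5  102.4]
```

View pics/z.png

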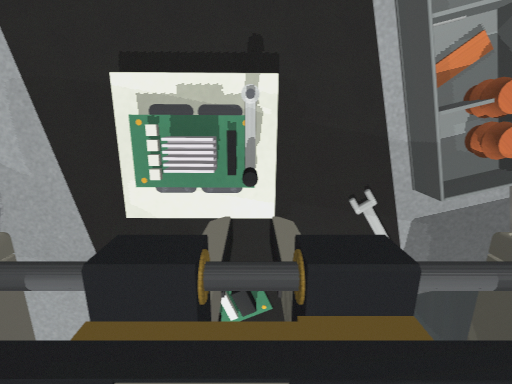

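Board centred and square, with the bar home over its end at (250,135). The sink and deck centres agree to about 0.2 mm and the gripper is clear, so I'm handing in.

```bash
python3 -c "
from station import *
print(hand_in())"
```

```text
the job is handed in; nothing more can be done
None
```

The board is mounted on the four pillars with the bar swung home over its end, and I handed the job in at about 41 s of the 67 s allowed.

**What I did**
- **Bar out:** I swung it out to about 1.19 rad, well past the 0.6 rad needed.
- **Carrying:** I held the board by its heat sink with 25 N and kept it within about 0.15° of level.
- **Setting down:** I lowered the last few millimetres in steps of 1 mm or less. The highest reading was 5.7 N upward, about 9 N of push counting the board's weight.
- **Bar home:** I pushed the bar until it stopped against its stop at about 8.5 N, then lifted clear.

**Last checks (wrist camera)**
- **Position:** the board sat within about 0.5 mm of the deck's centre before the bar was closed, and its heat sink was within 0.2 mm afterwards.
- **Square and level:** the heat sink was within 0.1° of square and the plate tilted less than 0.1°. The top of the plate was at 55 mm, against 56 mm expected.
- **Bar:** the angle was about −0.01 rad, which is home within measuring error.
- **Gripper:** it was clear, with almost no force at the wrist.

**What failed or disagreed**
- **First bar attempt:** my first swing, and then a grip on the knob, passed above it without touching. All three cameras showed the real fingertips about 28 mm short of the reported tool tip, so I allowed for that in every later height.
- **Final plate reading:** with the bar covering one end, the plate outline read 0.8 mm off centre and 0.3° askew; I put this down to the bar hiding that end.
- **Scene and side cameras:** they read the board up to about 6 mm from the wrist camera. They read the deck about 4 mm off too, so I used the wrist camera.
- **Other objects:** I did not measure their positions at the end, but the arm never went down near any of them.

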